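# Load a twine reel onto the shed's dispenser

## Task

Take the empty spindle, the steel bar with the wooden handle, out of the green dispenser, thread it through the bore of the twine reel lying on the shelf, and lift and carry the reel on the bar without gripping the reel itself. Lower the bar into both slots of the dispenser, the reel hanging between the two cheeks, and let go only once it rests on the slot bottoms. Leave the other things on the shelf where they are.

Things in the scene. Friction and masses are not known exactly. Their poses are not given: they have to be found in the camera images.
- stand: Green steel twine dispenser, bolted down. Origin: centre of its underside; y is level, the way the bar lies; z up. Base 80 (x) by 100 mm (y), feet 26 mm wide out to y = +-79 mm. Two upright cheeks 70 mm wide in x, 4 mm thick, 104 mm tall, at y = +-46 to +-50 mm, 92 mm clear between them. The bar may lie in it either way round.
- stand_seat (a point): Dispenser: point on the axis of a properly seated bar, half-way between the cheeks, 80 mm above the shelf (axes as stand). Each cheek has a slot open at the top, centred on x = 0: 40 mm wide at the top (24 mm above this point), narrowing to 16 mm at 8 mm above it, then straight down to the bottom, 6 mm below it.
- spindle_handle (a point): Centre of the spindle's pale wooden handle, 24 by 24 mm square, 60 mm long. y axis: along the bar, tip towards handle. From here along y: handle +-30 mm, ferrule 21 mm across to -32 mm, bare round 12 mm bar to the tip at -163 mm. Starts level in the slots, a flat of the handle up, handle beyond the dispenser's +y cheek. 90 g, balanced about 70 mm from here towards the tip.
- spindle_mid (a point): Point on the axis of the spindle's 12 mm steel bar, 88 mm from the handle's centre and 75 mm from the rounded tip; it lies about half-way between the cheeks when the spindle is seated. y axis: along the bar towards the handle.
- reel_center (a point): Centre of the twine reel. Jute-brown twine (60 mm across) on an orange reel with eight-sided flanges, 80 mm across flats, lying on a flat, so this point is 40 mm up. 64 mm long along its y axis, which is level and is the bore's axis, within 0.6 rad of the dispenser's y. Bore open right through, 30 mm wide, lined black. Ends alike. About 120 g, loose.
- pots: Bystander: stack of three nested terracotta pots, 84 mm across, 100 mm tall, origin at the centre of its underside.
- tub: Bystander: red flip-top tub, 90 mm across, 70 mm tall, origin at the centre of its underside.
- rose: Bystander: green plastic watering rose standing on its 76 mm face, 68 mm tall, origin at the centre of its underside.
- torch: Bystander: black solar torch lying flat, 150 mm long along its x axis, 50 mm across at the head, 50 mm tall, origin at the centre of its underside.
Not all that is in view belongs to the job. There is more than one size of the part that bears spindle_handle; the job needs the middle-sized.

How it is judged:
On the way, in this order (a step that is already met when the one before it is completed fails the run):
1. the bar is through the bore of the reel (y of spindle_mid in the frame of reel_center between -0.03 and 0.03 m and x of spindle_mid in the frame of reel_center between -0.015 and 0.015 m and z of spindle_mid in the frame of reel_center between -0.015 and 0.015 m and angle between the y axis of spindle_mid and the y axis of reel_center, either way round below 0.35 rad), for 0.2 s.
2. the reel is lifted clear of the shelf on the bar, with the fingers off the reel (height (world z) of reel_center above 0.09 m and distance between spindle_mid and reel_center below 0.035 m and angle between the y axis of spindle_mid and the y axis of reel_center, either way round below 0.35 rad and contact force between the fingers and reel below 0.5 N), for 0.2 s.
At the end, for the whole second after the job is handed in: The bar lies at the bottom of both slots (axis 80 mm up within 4 mm, 6 mm sideways, 0.08 rad; its middle within 22 mm of half-way between the cheeks), the reel hangs on it between the cheeks (centre within 18 mm of half-way), both released and at rest (x of spindle_mid in the frame of stand between -0.006 and 0.006 m and y of spindle_mid in the frame of stand between -0.022 and 0.022 m and z of spindle_mid in the frame of stand between 0.076 and 0.084 m and angle between the y axis of spindle_mid and the y axis of stand, either way round below 0.08 rad and y of reel_center in the frame of stand between -0.018 and 0.018 m and distance between spindle_mid and reel_center below 0.035 m and z of reel_center in the frame of stand above 0.06 m and angle between the y axis of spindle_mid and the y axis of reel_center, either way round below 0.35 rad and linear speed of reel below 0.05 m/s and linear speed of spindle below 0.03 m/s and contact force between the fingers and spindle below 0.1 N); the robot touches nothing.
It fails at once if the fingers take hold of the reel while it is carried (height (world z) of reel_center above 0.09 m and contact force between the fingers and reel above 2 N).
It fails at once if the spindle is let go and falls (contact force between the fingers and spindle below 0.3 N and linear speed of spindle above 0.45 m/s).
It fails at once if a bystander is moved more than 30 mm or tipped over (distance of any of pots, tub, rose, torch from where it was at the start of the episode above 0.03 m or angle between any of pots, tub, rose, torch's own z axis and vertical above 0.5 rad).
It also fails if it takes over 61 s, if anything falls off the work surface, if the arm or the gripper's body presses on something with over 40 N, if the wrist force passes 120 N, or if a joint passes its speed limit or range.

## Robot

A 6-joint arm with a two-finger parallel gripper is mounted at the origin on the work surface. World frame = base frame: x ahead of the robot, y to its left, z up, the work surface at z = 0. Lengths are in m, angles in rad, forces in N, time in s.
With the tool pointing down it reaches from about 0.4 to 0.925 m from the base axis. Payload 12.5 kg.
Tool frame: the origin (TCP) lies midway between the tips of the shut fingers; the grasp point (between the pads) lies 19 mm behind it; z points along the fingers, y is the line along which they close (so a half turn about z gives the same grasp; the last joint's range is limited). The gripper opens to 95 mm and grips with 3 to 60 N. Pads are 20 mm wide; open, the fingers measure 119 mm over their backs; the gripper's body (75 mm by 180 mm) begins 59 mm behind the grasp point.
Start: joints at [1.005, 0.491, 1.559, -0, 1.092, -0.106], TCP at [0.277, 0.56, 0.215] pointing down, gripper open.
Joint ranges: [-3.1, 3.1], [-0.84, 2.19], [0.05, 2.79], [-1.13, 4.28], [0.06, 2.93], [-2.69, 2.69]. Speed limits (rad/s): [2.22, 2.22, 2.79, 3.14, 3.14, 3.14].

## Interface

Orientations are given as a unit quaternion [x, y, z, w].
In Python, from cell import monitor, viewer, workorder gives the robot as it stands.
- The arm moves only by the tool step_arm, never from a script. Its arguments are lists of equal length, an entry for each row: "slide": the shift along the tool's x, y, z in cm, a list of three; "delta_rot": the turn, a rotation vector about the tool's x, y, z in degrees, a list of three. A call has 1 to 12 rows; each row is the pose to reach, as a shift and turn from the pose commanded when the call began, along the tool's axes at that moment; what a row does not reach only later rows make up. A row lasts 1/10 s, in which the tool goes at most 50 mm and 8.59 degrees, less where a joint would pass 70% of its speed; a pose out of reach is approached as far as the arm can. A call with a gripper value outside its range is refused whole. "fingers" is the gripper's target within -1 to 1 (shut at 1, half-way at 0, fully open at -1), set as the call begins (left out, the last holds). The fingers move at their own pace and stop on an object; the grip force is fixed at half the most. Time passes only in rows, so rows that repeat a pose let the fingers close. It gives the time, the measured TCP pose, the force, the opening and the grip force at its end, in the units of the state.
- monitor.observe(): the state, without advancing time (a new reading comes with each control period).
- viewer.snapshot(name): name is "scene" or "side" or "wrist"; returns the picture (400x640x3 uint8, red, green, blue); there is no depth.
- viewer.get_calibration(name): a dict with "intrinsics" (3x3 intrinsics, pixels), "R" (3x3) and "t" (3): a world point X has camera coordinates R X + t; the wrist camera has in their place "mount" (4x4, takes a point from camera to tool coordinates, whose origin is the TCP and whose axes are the flange's). Camera axes: x right, y down, z forward; pixel columns grow to the right and rows downward; lengths in m; the calibration is good to about 2 mm. A picture is of the moment at which its call begins: read the wrist's pose just before it. get_calibration takes no time and is no camera call.
- workorder.job_done(): hands the job in; it is judged then, once.
The state is a dict: "time_s": time; "q": joint angles; "qvel": joint speeds; "joint_torque": joint torques, N m; "ee_pos": TCP position; "ee_rot": TCP orientation; "ft_force": force on the tool from outside, world axes, zero at the start; "torque": the same for the moment, N m; "finger_gap": finger opening in m; "grasp_force": force on a finger pad.
Only numpy, scipy, OpenCV 4.12 (cv2) and the standard library are available. Lean on these libraries where they do the work, as an engineer would, in place of code of your own. Each camera call takes 0.05 s, during which the arm holds its last target. There are 200 camera calls.

## Working session

There is one attempt and no reset: what is moved stays moved. The work goes in short steps, Python scripts to look and compute and a tool call to move; the robot and the scene stay as the last step left them, time stands still between calls to the robot, and variables do not carry over. Pictures are saved under pics/ and viewed, at most 13 in all, crops included, and the job is handed in when it is done.

Besides the shell and the picture viewer there is one more tool, called after ">>>" as name(argument=value, ...), one argument or row to a line, values as JSON. step_arm: Moves the arm, as the interface text tells. Its arguments: {"type":"object","properties":{"slide":{"type":"array","items":{"type":"array","items":{"type":"number"}}},"delta_rot":{"type":"array","items":{"type":"array","items":{"type":"number"}}},"fingers":{"type":"number"}},"required":["slide","delta_rot"]}

```bash
mkdir -p pics; ls
python3 - <<'E'
from cell import monitor, viewer, workorder
import cv2, numpy as np
np.set_printoptions(precision=4,suppress=True)
s=monitor.observe()
print({k:np.round(v,4) for k,v in s.items()})
ims=[]
for n in("scene","side","wrist"):
    im=viewer.snapshot(n)[:,:,::-1]; cv2.imwrite(f"pics/{n}0.png",im)
    c=viewer.get_calibration(n); print(n,c)
E
```

```text
pics
{'time_s': np.float64(0.0), 'q': array([ 1.0054,  0.4916,  1.5594,  0.    ,  1.0917, -0.1056]), 'qvel': array([-0.0013, -0.0011, -0.0001,  0.0009,  0.0024, -0.0015]), 'joint_torque': array([ -0.001 , -61.2635, -25.8185,   0.0692,   0.0481,  -0.0001]), 'ee_pos': array([0.2772, 0.5599, 0.2141]), 'ee_rot': array([ 0.2279,  0.9737, -0.0005, -0.0002]), 'ft_force': array([-0.1161, -0.4279, -0.9349]), 'torque': array([0.041 , 0.0344, 0.0048]), 'grasp_force': np.float64(0.0), 'finger_gap': np.float64(0.0954)}
scene {'intrinsics': array([[487.4694,   0.    , 315.7307],
       [  0.    , 487.4694, 203.2323],
       [  0.    ,   0.    ,   1.    ]]), 'R': array([[ 0.6373,  0.7706,  0.0039],
       [ 0.5153, -0.4224, -0.7456],
       [-0.5729,  0.4772, -0.6663]]), 't': array([-0.249 , -0.253 ,  1.6921])}
side {'intrinsics': array([[515.8706,   0.    , 329.1932],
       [  0.    , 515.8706, 205.408 ],
       [  0.    ,   0.    ,   1.    ]]), 'R': array([[ 0.8594, -0.5112, -0.0113],
       [-0.4035, -0.6643, -0.6292],
       [ 0.3142,  0.5453, -0.7772]]), 't': array([-0.5023,  0.2036,  1.2855])}
wrist {'intrinsics': array([[336.9594,   0.    , 314.9893],
       [  0.    , 336.9594, 203.7439],
       [  0.    ,   0.    ,   1.    ]]), 'mount': array([[ 0.0001, -0.9582, -0.2862,  0.0821],
       [ 1.    ,  0.0001, -0.0002,  0.0005],
       [ 0.0003, -0.2862,  0.9582, -0.1708],
       [ 0.    ,  0.    ,  0.    ,  1.    ]])}
```

View pics/scene0.png

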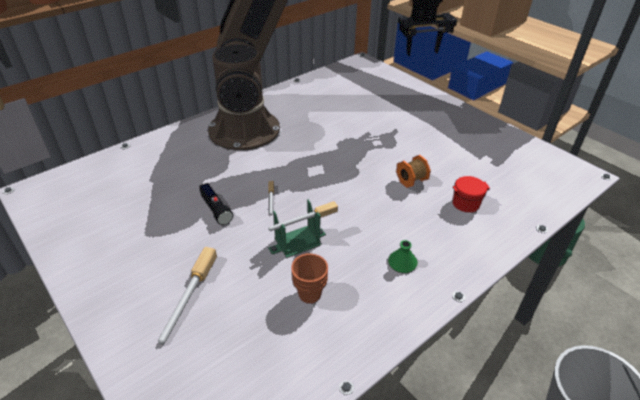

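View pics/side0.png

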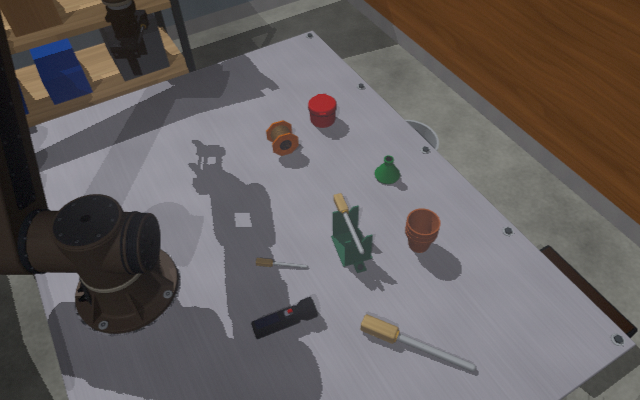

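The dispenser, with the middle spindle in it, is at about (300,225) in the scene view and (350,240) in the side view. The reel is at about (412,172) and (283,138). The big and small spindles are decoys. I'll enlarge these areas.

Run:
```python
import cv2, numpy as np
def crop(n,x,y,w,h):
    im=cv2.imread(f"pics/{n}0.png")[y:y+h,x:x+w]
    im=cv2.resize(im,(400,300),interpolation=cv2.INTER_CUBIC)
    k=400/w
    for u in range(x,x+w,10):
        cv2.line(im,(int((u-x)*k),0),(int((u-x)*k),5 if u%20 else 10),(0,0,255),1)
        if u%20==0: cv2.putText(im,str(u),(int((u-x)*k),22),0,.35,(0,0,255),1)
    for v in range(y,y+h,10):
        cv2.line(im,(0,int((v-y)*k)),(5 if v%20 else 10,int((v-y)*k)),(0,0,255),1)
        if v%20==0: cv2.putText(im,str(v),(12,int((v-y)*k)+4),0,.35,(0,0,255),1)
    return im
m=np.vstack([np.hstack([crop("scene",260,180,100,75),crop("side",310,190,100,75)]),np.hstack([crop("scene",380,140,80,60),crop("side",245,110,80,60)])])
cv2.imwrite("pics/m1.png",m)
```

```text
(no output)
```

View pics/m1.png

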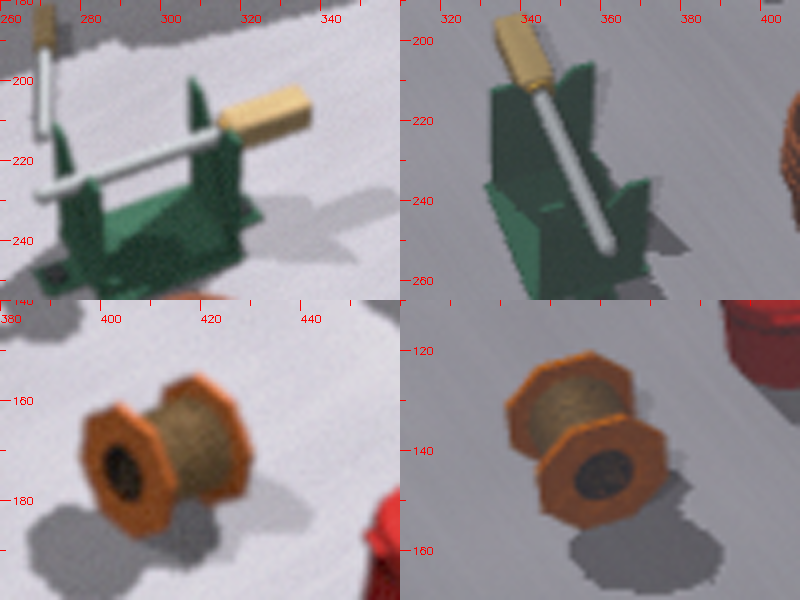

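```bash
cat > h.py <<'E'
import cv2, numpy as np
from scipy.optimize import least_squares, minimize
from scipy.spatial.transform import Rotation as Ro
from cell import monitor, viewer, workorder
np.set_printoptions(precision=4,suppress=True)
def cam(n, s=None):
    c=viewer.get_calibration(n)
    if n=="wrist":
        T=np.eye(4); T[:3,:3]=Ro.from_quat(s["ee_rot"]).as_matrix(); T[:3,3]=s["ee_pos"]
        M=np.linalg.inv(T@c["mount"]); return c["intrinsics"],M[:3,:3],M[:3,3]
    return c["intrinsics"],c["R"],c["t"]
def proj(c,X):
    p=(np.atleast_2d(X)@c[1].T+c[2])@c[0].T; return p[:,:2]/p[:,2:]
def tri(cs,ps):
    return least_squares(lambda X:np.concatenate([(proj(c,X)[0]-p) for c,p in zip(cs,ps)]),[.6,0,.05])
def atz(c,p,z):
    d=c[1].T@np.linalg.solve(c[0],[p[0],p[1],1]); o=-c[1].T@c[2]
    return o+d*(z-o[2])/d[2]
def reelmask(im): # BGR
    h=cv2.cvtColor(im,cv2.COLOR_BGR2HSV)
    return cv2.inRange(h,(5,75,25),(25,255,255))
def reelpts(x,y,yaw,z=.04):
    a=np.pi/8+np.arange(8)*np.pi/4; r=.04/np.cos(np.pi/8)
    L=np.array([[r*np.cos(t),s,r*np.sin(t)] for s in(-.032,.032) for t in a])
    return L@Ro.from_euler('z',yaw).as_matrix().T+[x,y,z]
def fitreel(views,x0):  # views: (cam, mask)
    def f(p):
        e=0
        for c,m in views:
            q=np.zeros_like(m); cv2.fillConvexPoly(q,np.round(cv2.convexHull(proj(c,reelpts(*p)).astype(np.float32))*16).astype(np.int32),255,shift=4)
            q=cv2.GaussianBlur(q,(5,5),0); mm=cv2.GaussianBlur(m,(5,5),0)
            e+=np.mean(np.abs(q.astype(float)-mm))/np.mean(mm)
        return e
    return minimize(f,x0,method="Nelder-Mead",options=dict(initial_simplex=np.array(x0)+np.vstack([np.zeros(3),np.diag([.01,.01,.2])]),xatol=1e-5))
def hull(m,box):
    x,y,w,h=box; k=np.zeros_like(m); k[y:y+h,x:x+w]=m[y:y+h,x:x+w]
    n,l,st,_=cv2.connectedComponentsWithStats(k); i=1+np.argmax(st[1:,4]); k=(l==i).astype(np.uint8)*255
    q=np.zeros_like(m); cv2.fillConvexPoly(q,cv2.convexHull(cv2.findNonZero(k)),255); return q
E
python3 - <<'E'
from h import *
A,B=cam("scene"),cam("side")
P={}
for n,a,b in [("tip",(269.2,229.2),(362,252.5)),("ferr",(314.5,213),(345.2,212)),("hend",(336.5,206),(337.5,195.5)),("bore",(404.8,174.4),(285.8,145.2))]:
    r=tri([A,B],[a,b]); P[n]=r.x; print(n,r.x,r.fun)
print(np.linalg.norm(P["tip"]-P["ferr"]),np.linalg.norm(P["tip"]-P["hend"]))
v=[(A,hull(reelmask(cv2.imread("pics/scene0.png")),(380,140,70,55))),(B,hull(reelmask(cv2.imread("pics/side0.png")),(255,110,50,50)))]
for y0 in(-.4,0,.4):
    r=fitreel(v,[P["bore"][0],P["bore"][1]+.03,y0]); print(r.x,r.fun)
    r=fitreel(v[:1],r.x);print(r.x,r.fun)
for n,a in [("tub",(468,205)),("rose",(402,265)),("pots",(310,297)),("torch",(215,215))]: print(n,atz(A,a,0))
E
```

```text
tip [ 0.5228 -0.2601  0.0826] [-0.0215  0.023  -0.014  -0.0271]
ferr [ 0.5519 -0.1373  0.0869] [ 0.1798 -0.2089  0.1142  0.2487]
hend [ 0.5656 -0.0754  0.0835] [-0.2592  0.3122 -0.1627 -0.3739]
bore [0.5551 0.2046 0.0406] [-0.4436  0.606  -0.2537 -0.7143]
0.12630519108323715 0.18956252924169237
[ 0.5586  0.2388 -0.2214] 0.11313842284995643
[ 0.5584  0.2388 -0.2194] 0.054830312149220226
[ 0.5583  0.2375 -0.249 ] 0.11475000158150916
[ 0.5581  0.239  -0.2261] 0.054830312149220226
[ 0.5595  0.2379 -0.2169] 0.11752923848146474
[ 0.5575  0.2372 -0.2295] 0.0680614267631535
tub [0.7351 0.2856 0.    ]
rose [ 0.7704 -0.0301  0.    ]
pots [ 0.7    -0.2735  0.    ]
torch [ 0.3091 -0.3003  0.    ]
```

```bash
cat >> h.py <<'E'
def Rt(ang,tilt=0):  # tool x at world angle ang(deg), z down
    c,s=np.cos(np.radians(ang)),np.sin(np.radians(ang))
    return Ro.from_matrix(np.array([[c,s,0],[s,-c,0],[0,0,-1.]]))
def go(pos,ang=None,frm=None):
    s=monitor.observe(); R=Ro.from_quat(s["ee_rot"]); p=s["ee_pos"]
    print("slide cm",np.round(R.inv().apply(np.array(pos)-p)*100,2), "rot deg",None if ang is None else np.round(np.degrees((R.inv()*Rt(ang)).as_rotvec()),2))
E
python3 -c "
from h import *
go([.58,.34,.25],77)"
```

```text
slide cm [-36.89  -6.28  -3.58] rot deg [-0.04  0.03 76.65]
```

>>> step_arm(
  slide=[
    [-36.9, -6.3, -3.6],
    [-36.9, -6.3, -3.6],
    [-36.9, -6.3, -3.6],
    [-36.9, -6.3, -3.6],
    [-36.9, -6.3, -3.6],
    [-36.9, -6.3, -3.6],
    [-36.9, -6.3, -3.6],
    [-36.9, -6.3, -3.6],
    [-36.9, -6.3, -3.6],
    [-36.9, -6.3, -3.6],
    [-36.9, -6.3, -3.6],
    [-36.9, -6.3, -3.6],
  ],
  delta_rot=[
    [0, 0, 76.6],
    [0, 0, 76.6],
    [0, 0, 76.6],
    [0, 0, 76.6],
    [0, 0, 76.6],
    [0, 0, 76.6],
    [0, 0, 76.6],
    [0, 0, 76.6],
    [0, 0, 76.6],
    [0, 0, 76.6],
    [0, 0, 76.6],
    [0, 0, 76.6],
  ],
)

```text
time_s: 1.35
ee_pos: [0.5795, 0.3404, 0.2506]
ee_rot: [0.781, 0.624, -0.0, -0.0]
ft_force: [0.1, -0.3, -0.1]
finger_gap: 0.095
grasp_force: 0.0
```

Run:
```python
from h import *
import pickle
s=monitor.observe(); im=viewer.snapshot("wrist")[:,:,::-1].copy(); cv2.imwrite("pics/w1.png",im)
pickle.dump(s,open("w1.pkl","wb"))
print(s["ee_pos"],s["ee_rot"])
c=cam("wrist",s)
print(proj(c,reelpts(.558,.238,-.224)))
go([.565,-.079,.2],77)
```

```text
[0.5795 0.3404 0.2506] [ 0.7811  0.6245 -0.0001 -0.0001]
[[349.7832 289.3489]
 [331.4941 300.0432]
 [302.8533 299.9604]
 [284.4018 289.1622]
 [286.6335 275.827 ]
 [304.9516 267.5397]
 [328.888  267.6064]
 [347.3418 275.9976]
 [351.5263 240.9072]
 [332.4361 249.2081]
 [302.3762 249.1262]
 [283.0898 240.7228]
 [285.5158 230.4225]
 [304.6422 224.0662]
 [329.5619 224.1319]
 [348.8493 230.591 ]]
slide cm [-41.23   7.84   5.07] rot deg [-0.   -0.    0.25]
```

View pics/w1.png

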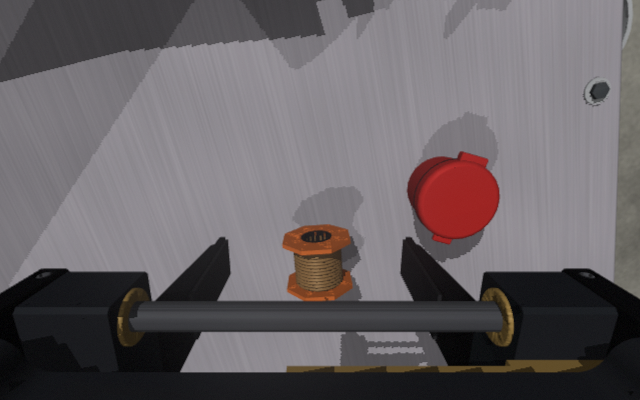

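The reel shows at (317,262) with its +y bore at (316,237), close to my predicted outline. I'll refine the fit with this view.

Run:
```python
from h import *
import pickle
s=pickle.load(open("w1.pkl","rb")); c=cam("wrist",s)
m=hull(reelmask(cv2.imread("pics/w1.png")),(270,205,95,100))
ys,xs=np.nonzero(m);print(xs.min(),xs.max(),ys.min(),ys.max())
for y0 in(-.35,-.22,-.1):
    r=fitreel([(c,m)],[.558,.238,y0]); print(r.x,r.fun)
A,B=cam("scene"),cam("side")
v=[(A,hull(reelmask(cv2.imread("pics/scene0.png")),(380,140,70,55))),(B,hull(reelmask(cv2.imread("pics/side0.png")),(255,110,50,50))),(c,m)]
r=fitreel(v,[.558,.238,-.22]); print(r.x,r.fun)
```

```text
282 352 224 301
[ 0.5585  0.2371 -0.146 ] 0.006183359393623512
[ 0.5584  0.237  -0.1482] 0.0065477994206130825
[ 0.5584  0.2371 -0.1477] 0.0057235669870668235
[ 0.5581  0.2369 -0.1791] 0.14458787668791165
```

>>> step_arm(
  slide=[
    [-41.2, 7.8, 5],
    [-41.2, 7.8, 5],
    [-41.2, 7.8, 5],
    [-41.2, 7.8, 5],
    [-41.2, 7.8, 5],
    [-41.2, 7.8, 5],
    [-41.2, 7.8, 5],
    [-41.2, 7.8, 5],
    [-41.2, 7.8, 5],
    [-41.2, 7.8, 5],
    [-41.2, 7.8, 5],
  ],
  delta_rot=[
    [0, 0, 0],
    [0, 0, 0],
    [0, 0, 0],
    [0, 0, 0],
    [0, 0, 0],
    [0, 0, 0],
    [0, 0, 0],
    [0, 0, 0],
    [0, 0, 0],
    [0, 0, 0],
    [0, 0, 0],
  ],
  fingers=-0.2,
)

```text
time_s: 2.5
ee_pos: [0.5637, -0.0787, 0.2007]
ee_rot: [0.782, 0.623, 0.0, -0.0]
ft_force: [0.5, -0.0, 0.7]
finger_gap: 0.0571
grasp_force: 0.0
```

Run:
```python
from h import *
import pickle
s=monitor.observe(); im=viewer.snapshot("wrist")[:,:,::-1].copy(); cv2.imwrite("pics/w2.png",im)
pickle.dump(s,open("w2.pkl","wb"))
print(s["ee_pos"],s["ee_rot"],s["finger_gap"])
c=cam("wrist",s)
print(proj(c,[[.5228,-.2601,.08],[.5543,-.124,.08],[.5596,-.1013,.08],[.5664,-.0721,.08]]))
```

```text
[ 0.5637 -0.0787  0.2007] [ 0.7821  0.6231  0.0001 -0.0001] 0.057073525481871
[[316.4345 367.3845]
 [316.9469 245.5324]
 [317.0943 222.1221]
 [317.2743 190.4795]]
```

View pics/w2.png

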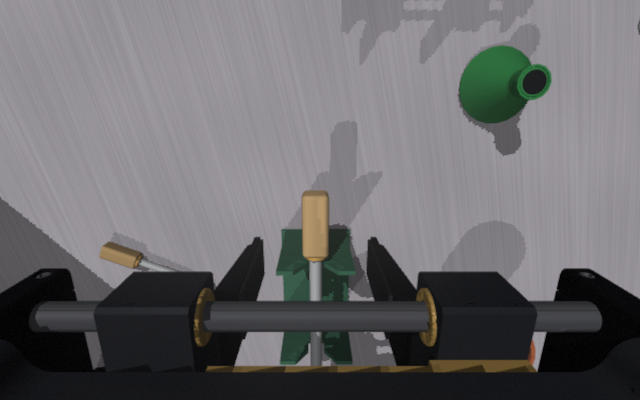

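The handle is at x 303–328, y 191–260, and the bar runs straight down the image to about (316,365). I'll convert these to world positions.

Run:
```python
from h import *
import pickle
s=pickle.load(open("w2.pkl","rb")); c=cam("wrist",s); im=cv2.imread("pics/w2.png")
h=cv2.cvtColor(im,cv2.COLOR_BGR2HSV); m=cv2.inRange(h,(8,60,90),(28,255,255))[150:270,290:340]
for v in range(35,118,6):
    u=np.nonzero(m[v])[0]; print(v+150,(u.min()+290,u.max()+290) if len(u) else None, end=' ')
n=np.nonzero(m.any(1))[0]; print("rows",n.min()+150,n.max()+150)
for p,z in [((315.5,191),.09),((315.5,197),.092),((315.5,255),.092),((316,262),.086),((316,285),.086),((316.5,352),.086)]: print(p,atz(c,p,z))
cv2.imwrite("pics/w2c.png",cv2.resize(im[170:370,260:380],None,fx=3,fy=3,interpolation=cv2.INTER_CUBIC))
```

```text
185 None 191 (np.int64(305), np.int64(325)) 197 (np.int64(302), np.int64(327)) 203 (np.int64(302), np.int64(328)) 209 (np.int64(302), np.int64(328)) 215 (np.int64(302), np.int64(328)) 221 (np.int64(302), np.int64(328)) 227 (np.int64(302), np.int64(327)) 233 (np.int64(302), np.int64(327)) 239 (np.int64(302), np.int64(327)) 245 (np.int64(302), np.int64(327)) 251 (np.int64(302), np.int64(327)) 257 (np.int64(305), np.int64(325)) 263 None rows 191 260
(315.5, 191) [ 0.5653 -0.0697  0.09  ]
(315.5, 197) [ 0.5643 -0.0744  0.092 ]
(315.5, 255) [ 0.5521 -0.1276  0.092 ]
(316, 262) [ 0.5503 -0.1375  0.086 ]
(316, 285) [ 0.5449 -0.161   0.086 ]
(316.5, 352) [ 0.5283 -0.236   0.086 ]
```

View pics/w2c.png

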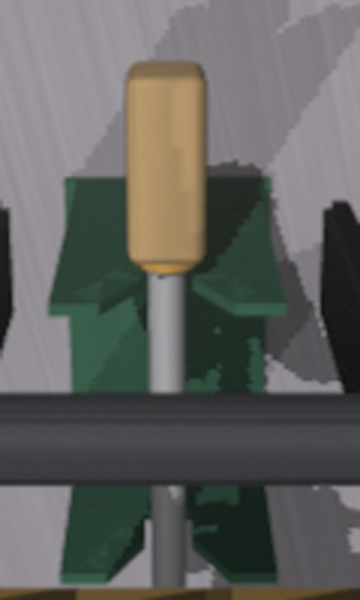

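Run:
```python
from h import *
import pickle
s=pickle.load(open("w2.pkl","rb")); c=cam("wrist",s)
f=lambda u,v:(260+u/3,170+v/3)
P=[atz(c,f(*p),.104) for p in [(49,314),(284,313),(62,577),(275,577)]]
for p in P: print(p)
a,b=(P[0]+P[1])/2,(P[2]+P[3])/2; print("mid",(a+b)/2,"len",np.linalg.norm(a-b),"w",np.linalg.norm(P[0]-P[1]),"ang",np.degrees(np.arctan2(*(a-b)[1::-1])))
go([.5563,-.110,.061],77.3)
```

```text
[ 0.5153 -0.1329  0.104 ]
[ 0.5829 -0.148   0.104 ]
[ 0.4953 -0.2251  0.104 ]
[ 0.5621 -0.2403  0.104 ]
mid [ 0.5389 -0.1866  0.104 ] len 0.09445453281089868 w 0.06929452932757536 ang 77.51372463082015
slide cm [-3.29 -0.03 13.98] rot deg [ 0.01 -0.02 -0.16]
```

>>> step_arm(
  slide=[
    [-3.3, 0, 5],
    [-3.3, 0, 10],
    [-3.3, 0, 12.5],
    [-3.3, 0, 14],
    [-3.3, 0, 14],
    [-3.3, 0, 14],
  ],
  delta_rot=[
    [0, 0, 0],
    [0, 0, 0],
    [0, 0, 0],
    [0, 0, 0],
    [0, 0, 0],
    [0, 0, 0],
  ],
)

```text
time_s: 3.15
ee_pos: [0.557, -0.1102, 0.0613]
ee_rot: [0.782, 0.624, 0.0, 0.0]
ft_force: [0.8, 0.8, -0.2]
finger_gap: 0.057
grasp_force: 0.0
```

>>> step_arm(
  slide=[
    [0, 0, 0],
    [0, 0, 0],
    [0, 0, 0],
    [0, 0, 0],
    [0, 0, 0],
    [0, 0, 0],
    [0, 0, 0],
  ],
  delta_rot=[
    [0, 0, 0],
    [0, 0, 0],
    [0, 0, 0],
    [0, 0, 0],
    [0, 0, 0],
    [0, 0, 0],
    [0, 0, 0],
  ],
  fingers=1,
)

```text
time_s: 3.85
ee_pos: [0.5565, -0.1113, 0.0608]
ee_rot: [0.782, 0.623, 0.0, 0.0]
ft_force: [-0.1, -0.5, 2.0]
finger_gap: 0.0241
grasp_force: 30.0
```

>>> step_arm(
  slide=[
    [0, 0, -2],
    [0, 0, -5],
    [0, 0, -8],
    [0, 0, -10],
    [0, 0, -10],
  ],
  delta_rot=[
    [0, 0, 0],
    [0, 0, 0],
    [0, 0, 0],
    [0, 0, 0],
    [0, 0, 0],
  ],
)

```text
time_s: 4.35
ee_pos: [0.5573, -0.1115, 0.1629]
ee_rot: [0.782, 0.623, 0.001, 0.002]
ft_force: [-0.3, -0.1, -0.7]
finger_gap: 0.024
grasp_force: 30.0
```

Run:
```python
from h import *
s=monitor.observe();print(s["finger_gap"],s["ee_pos"])
go([.5906,.4547,.161],81.4)
```

```text
0.023985560726094715 [ 0.5573 -0.1115  0.1629]
slide cm [55.93 -9.44  0.14] rot deg [ 0.24  0.02 -4.35]
```

>>> step_arm(
  slide=[
    [3, -0.5, 0],
    [7, -1.2, 0],
    [11.5, -1.9, 0],
    [16, -2.7, 0],
    [20.5, -3.5, 0],
    [25, -4.2, 0],
    [29.5, -5, 0],
    [34, -5.7, 0],
    [38.5, -6.5, 0],
    [42, -7.1, 0],
    [45, -7.6, 0],
    [47, -7.9, 0],
  ],
  delta_rot=[
    [0, 0, -0.5],
    [0, 0, -1],
    [0, 0, -1.5],
    [0, 0, -2],
    [0, 0, -2.5],
    [0, 0, -3],
    [0, 0, -3.5],
    [0, 0, -4],
    [0, 0, -4.4],
    [0, 0, -4.4],
    [0, 0, -4.4],
    [0, 0, -4.4],
  ],
)

```text
time_s: 5.55
ee_pos: [0.5839, 0.3665, 0.1586]
ee_rot: [0.757, 0.653, -0.001, -0.0]
ft_force: [-0.4, -0.2, -1.4]
finger_gap: 0.0238
grasp_force: 30.0
```

Run:
```python
from h import *
s=monitor.observe();print(s["finger_gap"],s["ee_pos"])
go([.5906,.4547,.08],81.4)
```

```text
0.02380879724138444 [0.5839 0.3665 0.1586]
slide cm [ 8.82 -0.63  7.85] rot deg [-0.1   0.05  0.14]
```

>>> step_arm(
  slide=[
    [3.5, -0.3, 0],
    [7, -0.6, 0],
    [8.8, -0.6, 2],
    [8.8, -0.6, 5],
    [8.8, -0.6, 8],
    [8.8, -0.6, 10],
    [8.8, -0.6, 10],
    [8.8, -0.6, 10],
    [8.8, -0.6, 10],
  ],
  delta_rot=[
    [0, 0, 0],
    [0, 0, 0],
    [0, 0, 0],
    [0, 0, 0],
    [0, 0, 0],
    [0, 0, 0],
    [0, 0, 0],
    [0, 0, 0],
    [0, 0, 0],
  ],
)

```text
time_s: 6.45
ee_pos: [0.5923, 0.4527, 0.0617]
ee_rot: [0.758, 0.652, 0.001, 0.0]
ft_force: [-0.5, 0.3, 0.2]
finger_gap: 0.0237
grasp_force: 30.0
```

Run:
```python
from h import *
import pickle
s=monitor.observe(); print(s["ee_pos"],s["ee_rot"],s["finger_gap"])
ims={n:viewer.snapshot(n)[:,:,::-1].copy() for n in("wrist","scene","side")}
for n in ims: cv2.imwrite(f"pics/{n}3.png",ims[n])
pickle.dump(s,open("w3.pkl","wb"))
R=Ro.from_quat(s["ee_rot"]); x=R.apply([1,0,0]); gp=s["ee_pos"]+R.apply([0,0,-.019]); tip=gp-.154*x
print("gp,tip",gp,tip)
cs={n:cam(n,s) for n in ims}
out=[]
for n,w,h,X in (("wrist",120,90,(gp+tip)/2),("scene",80,60,(gp+tip)/2),("side",80,60,(gp+tip)/2),("wrist",200,150,[.5584,.2371,.04])):
    p=proj(cs[n],X)[0]; x0=int(np.clip(p[0]-w/2,0,640-w)); y0=int(np.clip(p[1]-h/2,0,400-h)); 
    print(n,x0,y0,400/w,proj(cs[n],[gp,tip]))
    out.append(cv2.resize(ims[n][y0:y0+h,x0:x0+w],(400,300),interpolation=cv2.INTER_CUBIC))
cv2.imwrite("pics/m3.png",np.vstack([np.hstack(out[:2]),np.hstack(out[2:])]))
```

```text
[0.5923 0.4527 0.0617] [0.7579 0.6524 0.0008 0.0001] 0.023705132098913395
gp,tip [0.5923 0.4527 0.0807] [0.5694 0.3004 0.0805]
wrist 256 310 3.3333333333333335 [[316.2629 273.6911]
 [315.9861 492.2457]]
scene 410 116 5.0 [[469.4174 139.1364]
 [431.5057 154.1561]]
side 226 69 5.0 [[258.8958  84.8605]
 [274.0221 114.3398]]
wrist 213 250 2.0 [[316.2629 273.6911]
 [315.9861 492.2457]]
```

View pics/m3.png

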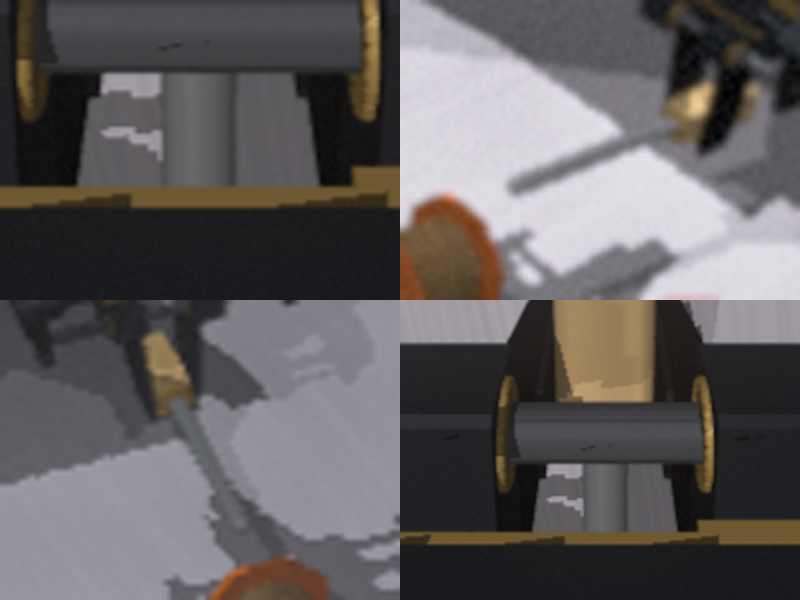

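Run:
```python
from h import *
go([.5903,.4527,.0212],81.6)
go([.5700,.3152,.0212],81.6)
```

```text
slide cm [-0.03 -0.2   4.07] rot deg [ 0.08 -0.07 -0.14]
slide cm [-13.92  -0.16   4.05] rot deg [ 0.08 -0.07 -0.14]
```

>>> step_arm(
  slide=[
    [0, -0.2, 1.5],
    [0, -0.2, 3],
    [0, -0.2, 4],
    [0, -0.2, 4.1],
    [-1.5, -0.2, 4.1],
    [-3, -0.2, 4.1],
    [-4.5, -0.2, 4.1],
    [-6, -0.2, 4.1],
    [-7, -0.2, 4.1],
    [-7, -0.2, 4.1],
  ],
  delta_rot=[
    [0, 0, 0],
    [0, 0, 0],
    [0, 0, 0],
    [0, 0, 0],
    [0, 0, 0],
    [0, 0, 0],
    [0, 0, 0],
    [0, 0, 0],
    [0, 0, 0],
    [0, 0, 0],
  ],
)

```text
time_s: 7.6
ee_pos: [0.5796, 0.3824, 0.0198]
ee_rot: [0.758, 0.652, -0.0, -0.0]
ft_force: [0.4, -0.7, -1.7]
finger_gap: 0.024
grasp_force: 30.0
```

Run:
```python
from h import *
s=monitor.observe(); print(s["ee_pos"],s["ee_rot"],s["ft_force"])
A,B=cam("scene"),cam("side")
v=[]
for n,c,b in(("scene",A,(380,140,70,55)),("side",B,(255,110,50,50))):
    im=viewer.snapshot(n)[:,:,::-1].copy(); cv2.imwrite(f"pics/{n}4.png",im)
    d=cv2.absdiff(im,cv2.imread(f"pics/{n}0.png"))[b[1]:b[1]+b[3],b[0]:b[0]+b[2]]; print(n,d.max(2).mean())
    p=proj(c,[.5584,.2371,.04])[0].astype(int)
    v.append(cv2.resize(im[p[1]-38:p[1]+37,p[0]-50:p[0]+50],(400,300),interpolation=cv2.INTER_CUBIC))
cv2.imwrite("pics/m4.png",np.hstack(v))
```

```text
[0.5796 0.3824 0.0198] [ 0.7582  0.6521 -0.0001 -0.    ] [ 0.4471 -0.7466 -1.7065]
scene 30.984155844155843
side 16.3424
```

View pics/m4.png

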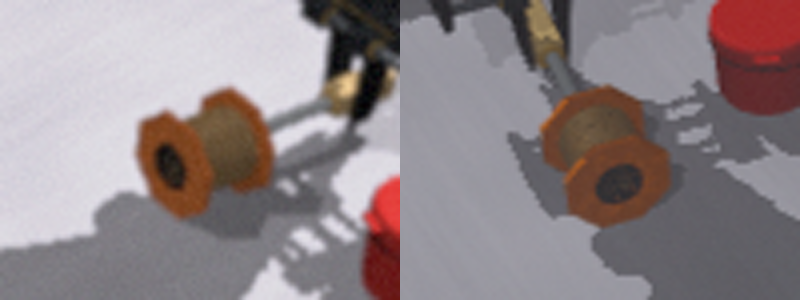

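The bar is entering the bore, the reel hasn't shifted, and the force is low. I'll push in the remaining 7 cm.

>>> step_arm(
  slide=[
    [-1.5, 0, 0],
    [-3, 0, 0],
    [-4.5, 0, 0],
    [-6, 0, 0],
    [-6.8, 0, 0],
    [-6.8, 0, 0],
    [-6.8, 0, 0],
    [-6.8, 0, 0],
    [-6.8, 0, 0],
  ],
  delta_rot=[
    [0, 0, 0],
    [0, 0, 0],
    [0, 0, 0],
    [0, 0, 0],
    [0, 0, 0],
    [0, 0, 0],
    [0, 0, 0],
    [0, 0, 0],
    [0, 0, 0],
  ],
)

```text
time_s: 8.6
ee_pos: [0.5693, 0.3168, 0.0196]
ee_rot: [0.758, 0.653, 0.0, -0.0]
ft_force: [-0.0, 0.2, -1.0]
finger_gap: 0.0241
grasp_force: 30.0
```

Run:
```python
from h import *
s=monitor.observe(); print(s["ee_pos"],s["ee_rot"],s["ft_force"])
R=Ro.from_quat(s["ee_rot"]); x=R.apply([1,0,0]); gp=s["ee_pos"]+R.apply([0,0,-.019])
A,B=cam("scene"),cam("side")
v=[]
for n,c in(("scene",A),("side",B)):
    im=viewer.snapshot(n)[:,:,::-1].copy(); cv2.imwrite(f"pics/{n}5.png",im)
    p=proj(c,[.5584,.2371,.04])[0].astype(int); print(p-[40,30],proj(c,gp-.154*x),proj(c,gp-.079*x), proj(c,[.5584-.0047,.2371-.0317,.04]))
    v.append(cv2.resize(im[p[1]-30:p[1]+30,p[0]-40:p[0]+40],(400,300),interpolation=cv2.INTER_CUBIC))
cv2.imwrite("pics/m5.png",np.hstack(v))
```

```text
[0.5693 0.3168 0.0196] [ 0.7576  0.6527  0.0001 -0.    ] [-0.0209  0.19   -1.0059]
[372 141] [[392.749  179.5321]] [[412.6524 171.4522]] [[404.1526 174.8243]]
[241 107] [[289.3624 154.2461]] [[281.1022 137.9163]] [[285.0121 144.6478]]
```

View pics/m5.png

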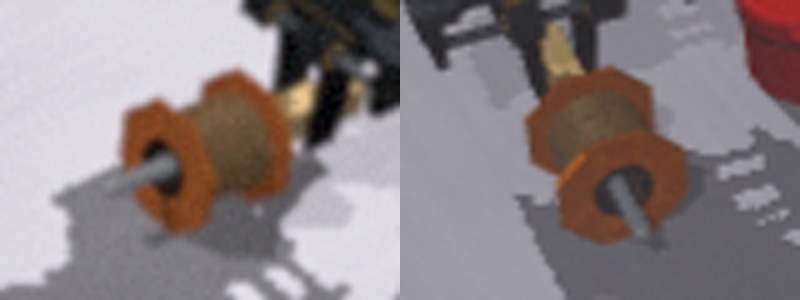

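The bar is through with its tip sticking out on the -y side. I'll lift gently.

>>> step_arm(
  slide=[
    [0, 0, -0.5],
    [0, 0, -1],
    [0, 0, -1.5],
    [0, 0, -2.2],
    [0, 0, -3],
    [0, 0, -4],
    [0, 0, -5],
    [0, 0, -6],
    [0, 0, -7],
    [0, 0, -7.7],
    [0, 0, -8],
    [0, 0, -8],
  ],
  delta_rot=[
    [0, 0, 0],
    [0, 0, 0],
    [0, 0, 0],
    [0, 0, 0],
    [0, 0, 0],
    [0, 0, 0],
    [0, 0, 0],
    [0, 0, 0],
    [0, 0, 0],
    [0, 0, 0],
    [0, 0, 0],
    [0, 0, 0],
  ],
)

```text
time_s: 9.9
ee_pos: [0.5694, 0.3163, 0.1001]
ee_rot: [0.758, 0.652, 0.0, 0.0]
ft_force: [-0.1, 0.1, -1.7]
finger_gap: 0.0239
grasp_force: 30.0
```

>>> step_arm(
  slide=[
    [0, 0, -0.7],
    [0, 0, -1.5],
    [0, 0, -2.5],
    [0, 0, -3.5],
    [0, 0, -4.5],
    [0, 0, -5.5],
    [0, 0, -6.5],
    [0, 0, -7],
    [0, 0, -7],
    [0, 0, -7],
  ],
  delta_rot=[
    [0, 0, 0],
    [0, 0, 0],
    [0, 0, 0],
    [0, 0, 0],
    [0, 0, 0],
    [0, 0, 0],
    [0, 0, 0],
    [0, 0, 0],
    [0, 0, 0],
    [0, 0, 0],
  ],
)

```text
time_s: 10.9
ee_pos: [0.5692, 0.3162, 0.1694]
ee_rot: [0.758, 0.652, -0.0, -0.0]
ft_force: [0.7, 0.9, -2.5]
finger_gap: 0.0238
grasp_force: 30.0
```

Run:
```python
from h import *
s=monitor.observe(); print(s["ee_pos"],s["ee_rot"],s["ft_force"],s["torque"])
R=Ro.from_quat(s["ee_rot"]); x=R.apply([1,0,0]); gp=s["ee_pos"]+R.apply([0,0,-.019])
A,B=cam("scene"),cam("side")
v=[]
for n,c in(("scene",A),("side",B)):
    im=viewer.snapshot(n)[:,:,::-1].copy(); cv2.imwrite(f"pics/{n}6.png",im)
    p=proj(c,gp-.09*x)[0].astype(int); o=p-[40,30]
    f=lambda X:(proj(c,X)[0]-o)*5
    print("crop px: tip",f(gp-.154*x),"mid",f(gp-.079*x),"-y reel face at mid",f(gp-.111*x-[0,0,.009]))
    v.append(cv2.resize(im[o[1]:o[1]+60,o[0]:o[0]+80],(400,300),interpolation=cv2.INTER_CUBIC))
cv2.imwrite("pics/m6.png",np.hstack(v))
```

```text
[0.5692 0.3162 0.1694] [ 0.7578  0.6525 -0.0001 -0.0001] [ 0.715   0.904  -2.4681] [ 0.0569  0.0949 -0.0086]
crop px: tip [112.6962 184.4941] mid [218.9588 145.7467] -y reel face at mid [172.0105 175.7193]
crop px: tip [242.2728 222.0116] mid [198.3077 139.6737] -y reel face at mid [218.1103 186.8129]
```

View pics/m6.png

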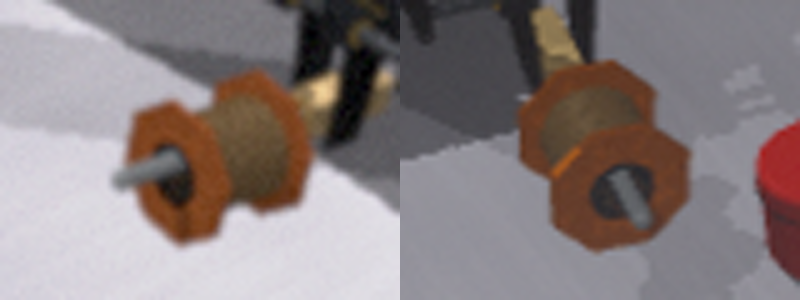

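The reel hangs on the bar with no droop and sits near the bar's middle. I'll carry it back to the recorded pick pose.

Run:
```python
from h import *
go([.5565,-.1113,.1694],77.2)
```

```text
slide cm [-42.46   5.1   -0.02] rot deg [-0.04  0.02  4.25]
```

>>> step_arm(
  slide=[
    [-0.5, 0.1, 0],
    [-1.5, 0.2, 0],
    [-3, 0.4, 0],
    [-5, 0.6, 0],
    [-7.2, 0.9, 0],
    [-9.5, 1.1, 0],
    [-11.8, 1.4, 0],
    [-14.1, 1.7, 0],
    [-16.4, 2, 0],
    [-18.7, 2.2, 0],
    [-21, 2.5, 0],
    [-23, 2.8, 0],
  ],
  delta_rot=[
    [0, 0, 0.1],
    [0, 0, 0.2],
    [0, 0, 0.4],
    [0, 0, 0.6],
    [0, 0, 0.8],
    [0, 0, 1],
    [0, 0, 1.2],
    [0, 0, 1.4],
    [0, 0, 1.6],
    [0, 0, 1.8],
    [0, 0, 2],
    [0, 0, 2.2],
  ],
)

```text
time_s: 12.2
ee_pos: [0.5622, 0.0821, 0.1698]
ee_rot: [0.771, 0.637, -0.0, 0.0]
ft_force: [0.9, -0.9, -1.4]
finger_gap: 0.024
grasp_force: 30.0
```

Run:
```python
from h import *
go([.5565,-.1113,.1694],77.2)
```

```text
slide cm [-19.1    3.07   0.04] rot deg [0.   0.   1.97]
```

>>> step_arm(
  slide=[
    [-1.5, 0.2, 0],
    [-3.5, 0.6, 0],
    [-5.7, 0.9, 0],
    [-8, 1.3, 0],
    [-10.3, 1.6, 0],
    [-12.6, 2, 0],
    [-14.7, 2.4, 0],
    [-16.5, 2.7, 0],
    [-18, 2.9, 0],
    [-19, 3.1, 0],
    [-19.1, 3.1, 0],
    [-19.1, 3.1, 0],
  ],
  delta_rot=[
    [0, 0, 0.3],
    [0, 0, 0.5],
    [0, 0, 0.8],
    [0, 0, 1],
    [0, 0, 1.2],
    [0, 0, 1.4],
    [0, 0, 1.6],
    [0, 0, 1.8],
    [0, 0, 2],
    [0, 0, 2],
    [0, 0, 2],
    [0, 0, 2],
  ],
)

```text
time_s: 13.4
ee_pos: [0.5576, -0.1087, 0.1696]
ee_rot: [0.781, 0.624, 0.0, -0.0]
ft_force: [-0.2, -0.2, -1.9]
finger_gap: 0.0233
grasp_force: 30.0
```

Run:
```python
from h import *
s=monitor.observe(); print(s["ee_pos"],s["ee_rot"],s["ft_force"],s["torque"])
go([.5565,-.1113,.061],77.2)
R=Ro.from_quat(s["ee_rot"]); x=R.apply([1,0,0]); gp=s["ee_pos"]+R.apply([0,0,-.019])
A,B=cam("scene"),cam("side")
v=[]
for n,c in(("scene",A),("side",B)):
    im=viewer.snapshot(n)[:,:,::-1].copy(); cv2.imwrite(f"pics/{n}7.png",im)
    p=proj(c,gp-.09*x-[0,0,.04])[0].astype(int); o=p-[60,45]; k=400/120
    f=lambda X:(proj(c,X)[0]-o)*k
    print("crop px: tip",f(gp-.154*x),"mid",f(gp-.079*x),"-y reel face at mid",f(gp-.111*x-[0,0,.009]))
    v.append(cv2.resize(im[o[1]:o[1]+90,o[0]:o[0]+120],(400,300),interpolation=cv2.INTER_CUBIC))
cv2.imwrite("pics/m7.png",np.hstack(v))
```

```text
[ 0.5576 -0.1087  0.1696] [ 0.7813  0.6241  0.     -0.0001] [-0.1798 -0.2095 -1.8737] [0.0429 0.0455 0.0169]
slide cm [-0.28 -0.04 10.86] rot deg [-0.01 -0.01  0.04]
crop px: tip [116.9044 136.8982] mid [213.5064 106.2294] -y reel face at mid [173.3068 128.7191]
crop px: tip [235.834 185.679] mid [198.5519 104.4071] -y reel face at mid [213.7121 146.3578]
```

View pics/m7.png

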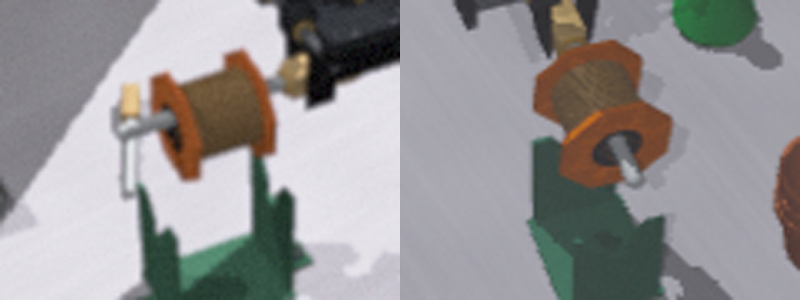

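>>> step_arm(
  slide=[
    [-0.3, 0, 1],
    [-0.3, 0, 2.5],
    [-0.3, 0, 4],
    [-0.3, 0, 5.5],
    [-0.3, 0, 7],
    [-0.3, 0, 8],
    [-0.3, 0, 8.8],
    [-0.3, 0, 9.5],
    [-0.3, 0, 10],
    [-0.3, 0, 10.4],
    [-0.3, 0, 10.6],
    [-0.3, 0, 10.6],
  ],
  delta_rot=[
    [0, 0, 0],
    [0, 0, 0],
    [0, 0, 0],
    [0, 0, 0],
    [0, 0, 0],
    [0, 0, 0],
    [0, 0, 0],
    [0, 0, 0],
    [0, 0, 0],
    [0, 0, 0],
    [0, 0, 0],
    [0, 0, 0],
  ],
)

```text
time_s: 14.7
ee_pos: [0.5571, -0.1117, 0.0635]
ee_rot: [0.781, 0.624, 0.0, -0.0]
ft_force: [0.9, 0.1, -2.7]
finger_gap: 0.0238
grasp_force: 30.0
```

Run:
```python
from h import *
s=monitor.observe(); print(s["ee_pos"],s["ft_force"],s["torque"])
go([.5565,-.1113,.061],77.2)
```

```text
[ 0.5571 -0.1117  0.0635] [ 0.8557  0.1352 -2.6606] [0.0365 0.0179 0.0194]
slide cm [ 0.03 -0.06  0.25] rot deg [-0.   -0.    0.06]
```

>>> step_arm(
  slide=[
    [0, 0, 0.1],
    [0, 0, 0.2],
    [0, 0, 0.3],
    [0, 0, 0.3],
    [0, 0, 0.3],
    [0, 0, 0.3],
  ],
  delta_rot=[
    [0, 0, 0],
    [0, 0, 0],
    [0, 0, 0],
    [0, 0, 0],
    [0, 0, 0],
    [0, 0, 0],
  ],
)

```text
time_s: 15.3
ee_pos: [0.5572, -0.1117, 0.0608]
ee_rot: [0.781, 0.624, 0.0, 0.0]
ft_force: [-0.9, 1.1, 1.6]
finger_gap: 0.0237
grasp_force: 30.0
```

Run:
```python
from h import *
s=monitor.observe(); print(s["ee_pos"],s["ft_force"],s["torque"])
R=Ro.from_quat(s["ee_rot"]); x=R.apply([1,0,0]); gp=s["ee_pos"]+R.apply([0,0,-.019])
A,B=cam("scene"),cam("side")
v=[]
for n,c in(("scene",A),("side",B)):
    im=viewer.snapshot(n)[:,:,::-1].copy(); cv2.imwrite(f"pics/{n}8.png",im)
    p=proj(c,gp-.09*x)[0].astype(int); o=p-[50,37]; k=4
    print(o)
    v.append(cv2.resize(im[o[1]:o[1]+75,o[0]:o[0]+100],(400,300),interpolation=cv2.INTER_CUBIC))
cv2.imwrite("pics/m8.png",np.hstack(v))
```

```text
[ 0.5572 -0.1117  0.0608] [-0.9087  1.0778  1.5667] [-0.0683  0.1407 -0.03  ]
[242 185]
[303 196]
```

View pics/m8.png

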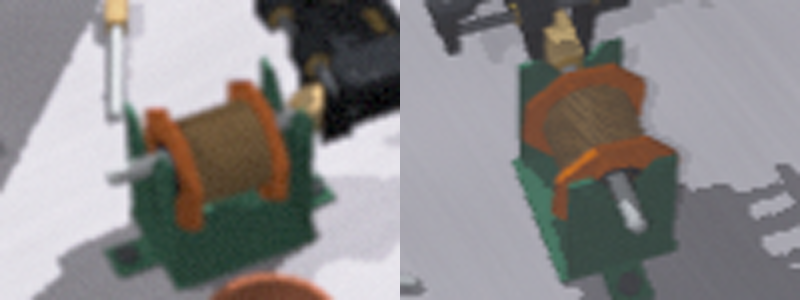

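The bar tip is back at its original pixels (269,229 and 362,252), and the upward force shows it is resting on the slot bottoms. I'll release and retreat.

>>> step_arm(
  slide=[
    [0, 0, 0],
    [0, 0, 0],
    [0, 0, 0],
    [0, 0, 0],
    [0, 0, 0],
    [0, 0, 0],
  ],
  delta_rot=[
    [0, 0, 0],
    [0, 0, 0],
    [0, 0, 0],
    [0, 0, 0],
    [0, 0, 0],
    [0, 0, 0],
  ],
  fingers=-0.2,
)

```text
time_s: 16.0
ee_pos: [0.557, -0.1117, 0.0606]
ee_rot: [0.781, 0.624, 0.0, -0.0]
ft_force: [0.3, -0.5, -1.0]
finger_gap: 0.0564
grasp_force: 0.0
```

>>> step_arm(
  slide=[
    [0, 0, -1],
    [0, 0, -3],
    [0, 0, -6],
    [0, 0, -10],
    [0, 0, -14],
    [0, 0, -16],
    [0, 0, -16],
    [0, 0, -16],
    [0, 0, -16],
    [0, 0, -16],
  ],
  delta_rot=[
    [0, 0, 0],
    [0, 0, 0],
    [0, 0, 0],
    [0, 0, 0],
    [0, 0, 0],
    [0, 0, 0],
    [0, 0, 0],
    [0, 0, 0],
    [0, 0, 0],
    [0, 0, 0],
  ],
)

```text
time_s: 17.0
ee_pos: [0.5567, -0.1116, 0.2195]
ee_rot: [0.781, 0.624, -0.001, -0.001]
ft_force: [-0.2, -0.8, -0.0]
finger_gap: 0.0569
grasp_force: 0.0
```

Run:
```python
from h import *
s=monitor.observe(); print(s["ee_pos"],s["finger_gap"],s["time_s"])
v=[]
for n,o in(("scene",(242,185)),("side",(303,191))):
    im=viewer.snapshot(n)[:,:,::-1].copy()
    v.append(cv2.resize(im[o[1]:o[1]+75,o[0]:o[0]+100],(400,300),interpolation=cv2.INTER_CUBIC))
cv2.imwrite("pics/m9.png",np.hstack(v))
```

```text
[ 0.5567 -0.1116  0.2195] 0.05693217757464459 17.0
```

View pics/m9.png

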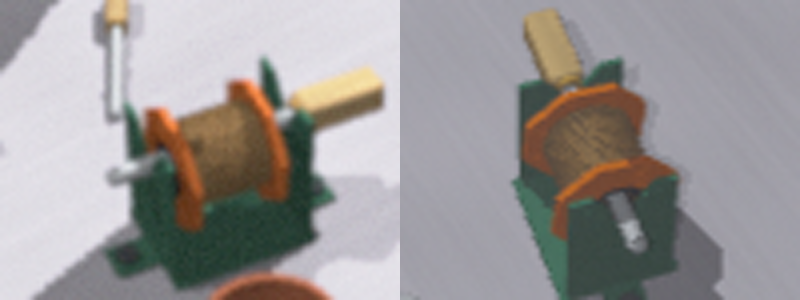

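```bash
python3 -c "
from cell import workorder
print(workorder.job_done())"
```

```text
the job is handed in; nothing more can be done
None
```

The job is handed in at about 17 s of the 61 s: the bar is back in both slots with the reel hanging on it between the cheeks, released and the arm clear; no verdict came back.

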